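# Set the comb height on a gel casting stand and hold it

## Task

Get the gel casting stand ready for pouring: slide the gel tray fully home against its end stop, then turn the thumbscrew on the bridge clockwise until you feel the comb's teeth seat on the tray's floor and back it off a quarter turn so that the wells will keep a floor. Finish still gripping the thumbscrew, holding it still there, so that it cannot creep while I do up the lock nut; leave the other things on the bench where they are.

Things in the scene. Friction and masses are not known exactly. Their poses are not given: they have to be found in the camera images.
- stand: gel casting stand, fixed: white base 200 x 156 mm, its top 12 mm above the bench; two low white rails (tops 26 mm above the bench) with the tray between them, a white end stop across the far end, two upright steel posts. Origin on the bench plane, under the centre of the tray when home; x points along the rails to the end stop (roughly away from the robot), z up.
- tray: gel tray, loose, 130 x 94 x 27.5 mm, about 0.35 kg: clear floor and sides, a black rubber dam across each end. It slides on the base between the rails (1.5 mm play each side). Origin at the centre of its underside, x along its length to the end stop, z up. Home = far end bearing on the end stop; it starts 10 to 22 mm short of that.
- tray_near (a point): middle of the outer face of the tray's near rubber dam, the place to push: the dam is 86 mm wide, its top 11.5 mm above this point, the base surface 16 mm below it, with free base in front of it
- tray_far (a point): middle of the tray's far end, 12 mm above the tray's underside
- end_stop (a point): middle of the end stop's rubber face that the tray's far end bears on; x axis as the stand's
- thumbscrew: steel wing-headed thumbscrew, upright on the aluminium bridge over the tray: flat wing 46 long, 11 thick, 24 mm high on a round hub. Vertical axis; it turns but keeps its height. Origin on the axis, 49 mm below the wing's middle; x along the wing, y through its thickness. Clockwise from above lowers the comb, 6 mm a full turn. Light friction (0.04 N m); it stays where it is left.
- wing (a point): middle of the thumbscrew's wing, where to grip: 127 mm above the bench, wing top 12 mm higher, bridge's flat top 33 mm and lock nut 27 mm lower. Axes as the thumbscrew's. From its start the screw needs 0.9 to 3.1 rad clockwise to seat; how far varies and must be felt. There it stops hard (past 0.2 N m). Anticlockwise its upper stop is 2 rad or more from the start.
- comb: white gel comb with 8 teeth across the tray, 80 mm wide, on a black carrier under the bridge, moved straight up and down by the thumbscrew only. Origin on the screw's axis, 59 mm above the tooth tips; z up.
- comb_tip (a point): middle of the line of the comb's tooth tips
- tray_floor (a point): point on the upper face of the tray's floor, below the comb's tips when the tray is home; z up
- spare_comb: bystander: white spare comb, 86 x 42 x 4 mm, lying flat at the right of the stand
- beaker_small: bystander: small clear beaker, 50 x 55 x 58 mm, at the left of the stand
- tape_roll: bystander: roll of beige tape, 96 mm across, 25 mm high, lying at the left of the stand
- tip_box: bystander: pink pipette tip box, 91 x 122 x 77 mm, at the right of the stand
- stopper_1: bystander: red-brown rubber stopper, 28 mm, 24 mm high, left in front of the stand
- stopper_2: bystander: the other rubber stopper, same size, beside it
- marker_red: bystander: marker pen, 135 mm long, 17 mm thick, lying in front of the stand
There are look-alikes about, which are no part of the job. What is meant by the tray is not green or red, and is the larger of those in its own colour.

How it is judged:
By the outcome, as a careful person would: the job done as asked, in the order asked, and still so for the second after the job is handed in, while the arm keeps its last pose, push and grip.
It also fails if it takes over 72 s, if anything falls off the work surface, if the arm or the gripper's body presses on something with over 40 N, if the wrist force passes 120 N, or if a joint passes its speed limit or range.

## Robot

A 6-joint arm with a two-finger parallel gripper is mounted at the origin on a cart in front of the work surface, level with it; the furniture and walls round the work are solid. World frame = base frame: x ahead of the robot, y to its left, z up, the work surface at z = 0. Lengths are in m, angles in degrees, forces in N, time in s.
With the tool pointing down it reaches from about 0.4 to 0.825 m from the base axis. Payload 7 kg.
Tool frame: the origin (TCP) lies at the very end of the fingers, on their centre line; the grasp point (between the pads) lies 19 mm behind it (arm.hold_point_z is the distance from the TCP to the grasp point, in m); z points along the fingers, y is the line along which they close (so a half turn about z gives the same grasp; the last joint's range is limited). The gripper opens to 85 mm and grips with 20 to 120 N. Pads are 22 mm wide; open, the fingers measure 114 mm over their backs; the gripper's body (76 mm by 85 mm) begins 54 mm behind the grasp point. The pads swing forward as they close: fully open they stand 13 mm farther back than shut.
Start: joints at [90.877, 20.546, 0.682, 0, -70.136, -16.507], TCP at [0.182, 0.65, 0.231] pointing down, gripper open.
Joint ranges: [-176.03, 176.03], [-82.01, 121.73], [-58.28, 71.71], [-173.87, 95.51], [-174.79, -0.11], [-173.66, 173.66]. Speed limits (degrees/s): [136.94, 136.94, 172.46, 180, 180, 180].

## Interface

Orientations are given as [roll, pitch, yaw] about the fixed x, y, z axes, in that order (R = Rz(yaw) Ry(pitch) Rx(roll)).
In Python, from plant import arm gives the robot as it stands.
- The arm moves only by the tool play_rows, never from a script. Its argument "plan" is one flat list of numbers, 5 for each row, row after row: the finger opening in mm, from 0 to 85.4, then the shift along the world's x, y, z in mm, then the turn about the world's z in rad. In form: [hand, dx, dy, dz, yaw, hand, dx, dy, dz, yaw, ...]. A call has exactly 8 rows; each row shifts and turns the commanded pose from where the row before left it; what a row does not reach is not made up. A row lasts 1/8 s, in which the tool goes at most 62.5 mm and 10.7 degrees, less where a joint would pass 70% of its speed; a pose out of reach is approached as far as the arm can. A call is refused whole if a number of a shift passes 62.5 or a number of a turn 0.188, either way. A call with a gripper value outside its range is refused whole. The fingers move at their own pace and stop on an object; "grip_force" is the grip in N (left out, the last holds). Time passes only in rows, so rows that do not move let the fingers close, or fill a call up. It gives the time, the measured TCP pose, the force, the opening and the grip force at its end, in the units of the state.
- arm.get_state(): the state, without advancing time (a new reading comes with each control period).
- arm.get_image(name): name is "side" or "top"; returns (picture, depth): 420x560x3 uint8, red, green, blue; 420x560 float32, m along the optical axis (not along the pixel's ray), 0 where there is no reading.
- arm.camera_info(name): a dict with "K" (3x3 intrinsics, pixels), "D" ([k1, k2, p1, p2, k3] as OpenCV has them; the pictures are not rectified), "R" (3x3) and "t" (3): a world point X has camera coordinates R X + t. Camera axes: x right, y down, z forward; pixel columns grow to the right and rows downward; lengths in m; the calibration is good to about 2 mm. A picture is of the moment at which its call begins. camera_info takes no time and is no camera call.
- arm.close_job(): hands the job in; it is judged then, once.
Trained networks look in the newest picture that a camera, given by its name, has taken for a name from the list of things; names that differ only in an ending like _2 or _b are one class to them, and where a whole thing is asked for, a point or a joint stands for the part that bears it (a point fixed in the world has none). Each returns a list of dicts, best first, with "p" (0 to 1); they miss things now and then, are a little off and sometimes report something else, mostly with a low value. They report only what shows in the picture. A call takes as long as a camera call. They do not tell look-alikes from the thing itself.
- arm.search_frame(camera, label): "bbox" ([left, top, right, bottom] in pixels, round what is visible of it).
- arm.outline_of(camera, label): "pixels" (420x560 bool, what is visible of it) and "bbox" ([left, top, right, bottom] in pixels, round what is visible of it).
- arm.landmark_of(camera, label): "location" ([row, column] in pixels: a listed point, or the origin of a listed thing).
The state is a dict: "t": time; "joints": joint angles; "qd": joint speeds; "joint_efforts": joint torques, N m; "tcp_pos": TCP position; "orientation": TCP orientation; "force": force on the tool from outside, world axes, zero at the start; "wrist_torque": the same for the moment, N m; "opening": finger opening in m; "finger_force": force on a finger pad.
Only numpy, scipy, OpenCV 4.12 (cv2) and the standard library are available. Lean on these libraries where they do the work, as an engineer would, in place of code of your own. Each camera call takes 0.05 s, during which the arm holds its last target. There are 200 camera calls.

## Working session

There is one attempt and no reset: what is moved stays moved. The work goes in short steps, Python scripts to look and compute and a tool call to move; the robot and the scene stay as the last step left them, time stands still between calls to the robot, and variables do not carry over. Pictures are saved under pics/ and viewed, at most 10 in all, crops included, and the job is handed in when it is done.

Besides the shell and the picture viewer there is one more tool, called after "Call:" as name(argument=value, ...) on one line, values as JSON. play_rows: Moves the arm, as the interface text tells. Its arguments: {"type":"object","properties":{"plan":{"type":"array","items":{"type":"number"}},"grip_force":{"type":"number"}},"required":["plan"]}

```bash
ls; mkdir -p pics; python3 - <<'E'
from plant import arm
import cv2,numpy as np
for c in("top","side"):
    im,d=arm.get_image(c); cv2.imwrite(f"pics/{c}0.png",im[:,:,::-1]); np.save(f"{c}d.npy",d)
    i=arm.camera_info(c); print(c,i)
    for l in("tray","tray_near","thumbscrew","wing","end_stop","tray_far","stand"):
        print(l,[(np.round(r["location"]).tolist(),round(r["p"],2)) for r in arm.landmark_of(c,l)][:4])
print(arm.get_state())
E
```

```text
pics
top {'K': array([[478.8723153 ,   0.        , 280.58468185],
       [  0.        , 478.8723153 , 211.90690486],
       [  0.        ,   0.        ,   1.        ]]), 'D': array([-0.16357827,  0.        ,  0.        ,  0.        ,  0.        ]), 'R': array([[ 1.39801955e-03, -9.99982155e-01, -5.80828127e-03],
       [-9.93637179e-01, -7.34973810e-04, -1.12626003e-01],
       [ 1.12619724e-01,  5.92877757e-03, -9.93620474e-01]]), 't': array([0.06756376, 0.52147819, 1.25938547])}
tray [([191.0, 280.0], 0.93), ([271.0, 181.0], 0.86), ([264.0, 268.0], 0.82), ([256.0, 382.0], 0.71)]
tray_near [([219.0, 285.0], 0.87), ([167.0, 278.0], 0.74), ([272.0, 165.0], 0.71), ([271.0, 283.0], 0.59)]
thumbscrew [([169.0, 277.0], 0.68)]
wing [([164.0, 279.0], 0.56)]
end_stop [([162.0, 276.0], 0.92), ([210.0, 227.0], 0.63), ([175.0, 220.0], 0.54)]
tray_far [([265.0, 250.0], 0.78), ([244.0, 360.0], 0.75), ([277.0, 203.0], 0.61), ([168.0, 276.0], 0.49)]
stand []
side {'K': array([[530.18303155,   0.        , 284.60604224],
       [  0.        , 530.18303155, 211.64262475],
       [  0.        ,   0.   
[... 723 characters left out ...]
256.0, 260.0], 0.86)]
{'t': 0.8, 'joints': array([ 9.08781149e+01,  2.05435261e+01,  6.82091514e-01,  2.87307462e-03,
       -7.01337806e+01, -1.65082047e+01]), 'qd': array([ 0.04431876, -0.09599616,  0.00805963, -0.06311032, -0.03114806,
        0.00972882]), 'joint_efforts': array([-1.05236944e-03, -5.82882786e+01,  2.93652284e+01,  6.94126099e+00,
       -4.87873967e-04, -1.92101464e-05]), 'tcp_pos': array([0.18187693, 0.65003459, 0.23134431]), 'orientation': array([-1.79994645e+02, -1.23117031e-03, -1.56291137e+01]), 'force': array([ 0.010159  , -0.39487652,  0.45592803]), 'wrist_torque': array([-0.0218888 ,  0.00527962, -0.01812388]), 'finger_force': 0.0, 'opening': 0.08569491595700797}
```

View pics/top0.png

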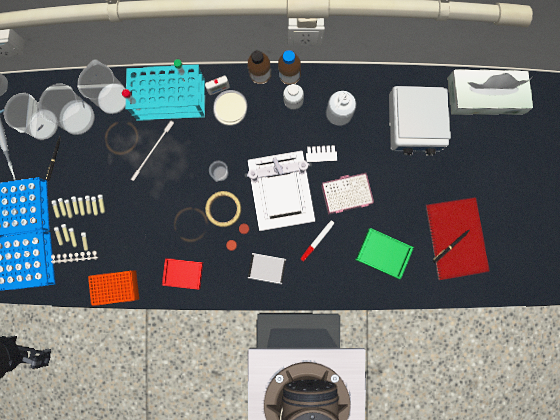

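View pics/side0.png

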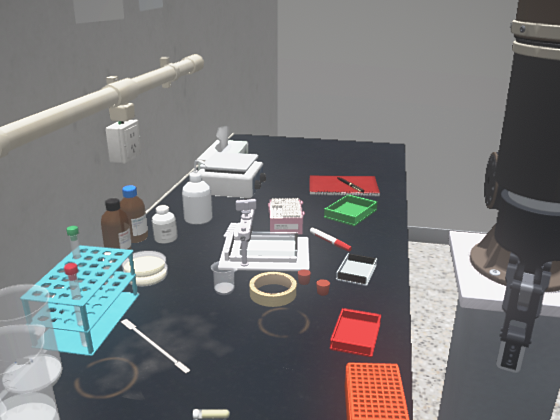

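The top picture shows the stand at (281,190), bridge and wing at about (278,168). Tray candidates: clear in the stand (285,196), small clear (267,268), red (182,273), green (385,252). The one in the stand fits: it is clear, the larger clear one, and lies between the rails. I'll confirm it in a crop.

```bash
cat > h.py <<'E'
from plant import arm
import cv2,numpy as np
def ray(c,u,v):
    i=arm.camera_info(c); n=cv2.undistortPoints(np.array([[[u,v]]],float),i["K"],i["D"])[0,0]
    return i["R"].T@np.array([n[0],n[1],1]), -i["R"].T@i["t"]
def at_z(c,u,v,z):
    r,o=ray(c,u,v); return o+r*(z-o[2])/r[2]
def at_d(c,u,v,d):
    r,o=ray(c,u,v); return o+r*d
def proj(c,X):
    i=arm.camera_info(c); return cv2.projectPoints(np.array(X,float).reshape(-1,3),cv2.Rodrigues(i["R"])[0],i["t"],i["K"],i["D"])[0][:,0]
def cloud(c,d,box):
    l,t,r,b=box; i=arm.camera_info(c)
    v,u=np.mgrid[t:b,l:r]; n=cv2.undistortPoints(np.stack([u,v],-1).reshape(-1,1,2).astype(float),i["K"],i["D"])[:,0]
    z=d[t:b,l:r].reshape(-1,1); P=np.c_[n,np.ones(len(n))]*z
    return (P-i["t"])@i["R"], np.stack([u,v],-1).reshape(-1,2), z[:,0]>0
E
python3 - <<'E'
from h import *
a=cv2.imread("pics/top0.png")[140:235,235:330]; b=cv2.imread("pics/side0.png")[190:280,210:320]
a=cv2.resize(a,(440,440),interpolation=cv2.INTER_CUBIC); b=cv2.resize(b,(360,295),interpolation=cv2.INTER_CUBIC)
o=np.zeros((440,800,3),np.uint8);o[:,:440]=a;o[:295,440:]=b;cv2.imwrite("pics/crop.png",o)
d=np.load("topd.npy"); P,uv,ok=cloud("top",d,(235,140,330,235))
for lo,hi in((.118,.150),(.085,.1),(.036,.042),(.022,.03),(.008,.016)):
    m=ok&(P[:,2]>lo)&(P[:,2]<hi); print(lo,m.sum(),P[m].min(0).round(3) if m.any() else'',P[m].max(0).round(3) if m.any() else'')
m=ok&(P[:,2]>.118)
for p,q in zip(P[m],uv[m]): print(q,p.round(3))
E
```

```text
0.118 89 [0.606 0.064 0.119] [0.646 0.087 0.144]
0.085 471 [ 0.603 -0.011  0.085] [0.648 0.163 0.1  ]
0.036 320 [ 0.506 -0.062  0.036] [0.678 0.14  0.042]
0.022 425 [ 0.467 -0.058  0.022] [0.67  0.192 0.03 ]
0.008 1829 [ 0.463 -0.066  0.008] [0.703 0.192 0.016]
[274 158] [0.644 0.084 0.139]
[275 158] [0.646 0.082 0.132]
[273 159] [0.643 0.087 0.135]
[274 159] [0.642 0.084 0.138]
[275 159] [0.642 0.082 0.138]
[276 159] [0.643 0.079 0.136]
[273 160] [0.64  0.087 0.136]
[274 160] [0.64  0.084 0.137]
[275 160] [0.64  0.082 0.138]
[276 160] [0.64  0.079 0.137]
[273 161] [0.637 0.087 0.137]
[274 161] [0.638 0.084 0.134]
[275 161] [0.637 0.082 0.139]
[276 161] [0.637 0.079 0.139]
[277 161] [0.638 0.077 0.136]
[273 162] [0.638 0.087 0.121]
[274 162] [0.634 0.084 0.141]
[275 162] [0.635 0.082 0.137]
[276 162] [0.634 0.079 0.141]
[277 162] [0.634 0.077 0.139]
[278 162] [0.635 0.074 0.135]
[274 163] [0.633 0.084 0.136]
[275 163] [0.632 0.082 0.138]
[276 163] [0.632 0.079 0.139]
[277 163] [0.631 0.077 0.141]
[278 163] [0.633 0.074 0.135]
[279 163] [0.633 0.072 0.136]
[274 164] [0.633 0.084 0.123
[... 1131 characters left out ...]
077 0.127]
[278 170] [0.613 0.074 0.142]
[279 170] [0.614 0.072 0.137]
[280 170] [0.614 0.069 0.138]
[281 170] [0.614 0.067 0.14 ]
[282 170] [0.614 0.064 0.14 ]
[278 171] [0.613 0.074 0.134]
[279 171] [0.611 0.072 0.139]
[280 171] [0.611 0.069 0.141]
[281 171] [0.612 0.067 0.138]
[282 171] [0.612 0.064 0.134]
[278 172] [0.61  0.074 0.132]
[279 172] [0.609 0.072 0.139]
[280 172] [0.608 0.069 0.141]
[281 172] [0.61  0.067 0.136]
[282 172] [0.609 0.064 0.137]
[279 173] [0.607 0.072 0.138]
[280 173] [0.606 0.069 0.139]
[281 173] [0.606 0.067 0.139]
[282 173] [0.607 0.064 0.137]
[279 174] [0.607 0.072 0.123]
[280 174] [0.606 0.069 0.13 ]
[281 174] [0.606 0.067 0.128]
[282 174] [0.607 0.064 0.122]
```

View pics/crop.png

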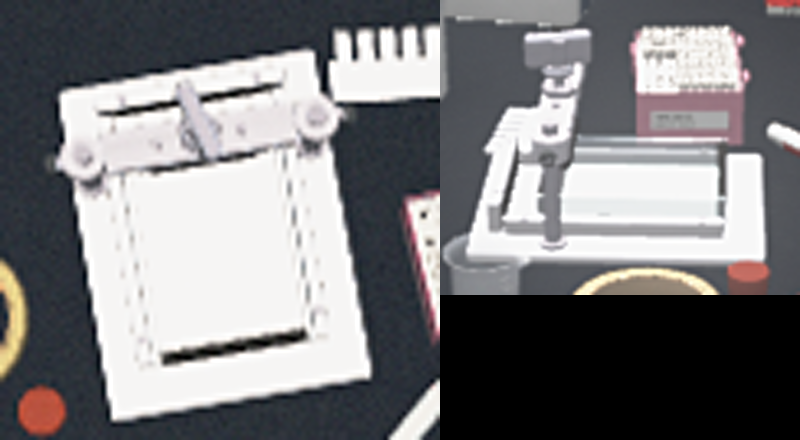

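The crop shows the clear tray between the stand's rails, under the bridge, with its near black dam at about (286,214) in the top picture. It is clearly larger than the loose clear one. Next I measure the exact geometry.

```bash
python3 - <<'E'
from h import *
d=np.load("topd.npy"); P,uv,ok=cloud("top",d,(235,140,330,235))
im=cv2.imread("pics/top0.png")
m=ok&(P[:,2]>.128); T=P[m][:,:2]
r=cv2.minAreaRect((T*1000).astype(np.float32)); print("wing rect mm",r)
w,V=np.linalg.eigh(np.cov(T.T)); v=V[:,1]; print("wing c",T.mean(0), "yaw",np.degrees(np.arctan2(v[1],v[0]))%180, P[m][:,2].mean())
# base white outline
g=im.max(2)>150; M=np.zeros(g.shape,np.uint8); M[148:235,244:318]=g[148:235,244:318]
n,L,S,C=cv2.connectedComponentsWithStats(M); k=L[200,262]; ys,xs=np.where(L==k)
Q=np.array([at_z("top",x,y,.012)[:2] for x,y in zip(xs,ys)]); Q=Q[Q[:,0]<.60]
for s in (0,1): # left/right edges fit
    E=[]
    for y in range(185,222):
        x=xs[ys==y]; x=x[(x>240)&(x<320)]; E.append(at_z("top",(x.min()-.5) if s==0 else x.max()+.5,y,.012)[:2])
    E=np.array(E); p=np.polyfit(E[:,0],E[:,1],1); res=E[:,1]-np.polyval(p,E[:,0]); p=np.polyfit(E[abs(res)<.003,0],E[abs(res)<.003,1],1); print("edge",np.degrees(np.arctan(p[0])),p, abs(res).max())
# near base edge
N=[]
for x in range(264,308):
    y=ys[xs==x]; N.append(at_z("top",x,y.max()+.5,.012)[:2])
N=np.array(N); p=np.polyfit(N[:,1],N[:,0],1); print("near edge x=f(y)",p,np.degrees(np.arctan(-p[0])))
# dark dam pixels
D=[(x,y) for y in range(203,224) for x in range(262,308) if im[y,x].max()<110 and L[max(y,0):,x].any()]
D=[q for q in D if 205<q[1]<221]
D=np.array(D); print(D.min(0),D.max(0),len(D)); 
A=np.array([at_z("top",x,y,.0395)[:2] for x,y in D]); print("dam rect",cv2.minAreaRect((A*1000).astype(np.float32)))
print(im[205:222,286].max(1))
for c,rc in(("side",[(258,363)]),): pass
# side triangulation of wing: side wing (row205,col244)
print("wing proj to side",proj("side",np.r_[T.mean(0),.127]))
ds=np.load("sided.npy"); P2,uv2,ok2=cloud("side",ds,(225,190,262,225)); m=ok2&(P2[:,2]>.115)&(P2[:,2]<.142)&(abs(P2[:,0]-.627)<.04)&(abs(P2[:,1]-.076)<.03); print(P2[m].min(0),P2[m].max(0),P2[m].mean(0))
E
```

```text
wing rect mm ((625.7229614257812, 75.2238998413086), (42.9315299987793, 13.945890426635742), 19.116788864135742)
wing c [0.62461827 0.07512803] yaw 25.481649247713847 0.1376390070851601Traceback (most recent call last):
  File "<stdin>", line 10, in <module>
  File "h.py", line 7, in at_z
    r,o=ray(c,u,v); return o+r*(z-o[2])/r[2]
        ~~~^^^^^^^
  File "h.py", line 4, in ray
    i=arm.camera_info(c); n=cv2.undistortPoints(np.array([[[u,v]]],float),i["K"],i["D"])[0,0]
ValueError: time passes only in moves, steps and waits
```

```bash
sed -i 's/^def ray/_I={c:arm.camera_info(c) for c in("top","side")}\ndef ray/; s/i=arm.camera_info(c)/i=_I[c]/' h.py; python3 - <<'E'
from h import *
d=np.load("topd.npy"); P,uv,ok=cloud("top",d,(235,140,330,235))
im=cv2.imread("pics/top0.png")
m=ok&(P[:,2]>.130); T=np.array([at_z("top",*q,.139)[:2] for q in uv[m]])
r=cv2.minAreaRect((T*1000).astype(np.float32)); print("wing rect mm",r)
w,V=np.linalg.eigh(np.cov(T.T)); v=V[:,1]; print("wing c",T.mean(0), "yaw",np.degrees(np.arctan2(v[1],v[0]))%180)
g=im.max(2)>150; M=np.zeros(g.shape,np.uint8); M[148:235,244:318]=g[148:235,244:318]
n,L,S,C=cv2.connectedComponentsWithStats(M); k=L[200,258]; print(S[k]); ys,xs=np.where(L==k)
for s in (0,1):
    E=[]
    for y in range(180,218):
        x=xs[ys==y]; E.append(at_z("top",(x.min()-.5) if s==0 else x.max()+.5,y,.012)[:2])
    E=np.array(E); p=np.polyfit(E[:,0],E[:,1],1); res=abs(E[:,1]-np.polyval(p,E[:,0])); p=np.polyfit(E[res<.003,0],E[res<.003,1],1); print("edge",np.degrees(np.arctan(p[0])),p, res.max())
N=np.array([at_z("top",x,ys[xs==x].max()+.5,.012)[:2] for x in range(264,308)])
p=np.polyfit(N[:,1],N[:,0],1); print("near edge x=f(y)",p,np.degrees(np.arctan(-p[0])))
D=np.array([(x,y) for y in range(206,221) for x in range(264,306) if im[y,x].max()<110])
A=np.array([at_z("top",x,y,.0395)[:2] for x,y in D]); print("dam",len(D),D.min(0),D.max(0),cv2.minAreaRect((A*1000).astype(np.float32)))
print(im[205:222,286].max(1), [at_z("top",286,y,.0395).round(4).tolist() for y in (209,216)])
print("wing proj to side",proj("side",np.r_[T.mean(0),.127]))
ds=np.load("sided.npy"); P2,uv2,ok2=cloud("side",ds,(225,190,262,225)); m=ok2&(P2[:,2]>.117)&(P2[:,2]<.145)&(abs(P2[:,0]-.627)<.04)&(abs(P2[:,1]-.076)<.03); print(P2[m].min(0),P2[m].max(0),P2[m].mean(0), uv2[m].min(0),uv2[m].max(0))
E
```

```text
wing rect mm ((624.73779296875, 75.08290100097656), (43.380409240722656, 14.214821815490723), 18.251773834228516)
wing c [0.62432871 0.07510915] yaw 25.50825711843393
[ 247  148   71   83 4038]
edge 10.026361933168998 [0.17680143 0.04351258] 0.0014536043563445344
edge 9.665493191610992 [ 0.17031334 -0.1099736 ] 0.0013270490503410684
near edge x=f(y) [-0.17299689  0.49400195] 9.814848223801729
dam 69 [270 211] [300 218] ((513.1201171875, 56.19891357421875), (5.738891124725342, 82.10758972167969), 9.558377265930176)
[246 246 246 246 246 246 249 237 118  45  21 222 251 247 246 246 246] [[0.5281, 0.0536, 0.0395], [0.5093, 0.0536, 0.0395]]
wing proj to side [[246.10132029 204.04239891]]
[0.60414039 0.06715612 0.11721242] [0.6444585  0.09481546 0.14024081] [0.62398945 0.08176912 0.12925335] [236 199] [255 210]
```

Call:
play_rows(plan=[0,35,-50,0,0.055,0,35,-50,0,0.055,0,35,-50,0,0.055,0,35,-50,0,0.055,0,35,-50,0,0.055,0,35,-50,0,0.055,0,35,-50,0,0.055,0,35,-50,0,0.059], grip_force=30)

```text
t: 1.8
tcp_pos: [0.4628, 0.2484, 0.2318]
orientation: [-180.0, -0.1, 9.9]
force: [1.7, 0.9, 0.4]
opening: -0.0004
finger_force: 0.0
```

Call:
play_rows(plan=[0,2,-50,-10,0,0,2,-50,-20,0,0,2,-50,-20,0,0,4,-50,-30,0,0,0,0,-40,0,0,0,0,-40,0,0,0,0,0,0,0,0,0,0,0])

```text
t: 2.8
tcp_pos: [0.4728, 0.0505, 0.0726]
orientation: [180.0, -0.1, 9.9]
force: [-0.1, -0.7, 0.6]
opening: 0.0
finger_force: 0.0
```

Call:
play_rows(plan=[0,0,-1.5,-24,0,0,0,0,-24,0,0,4,0.7,0,0,0,4,0.7,0,0,0,4,0.7,0,0,0,4,0.7,0,0,0,3,0.5,0,0,0,3,0.5,0,0])

```text
t: 3.8
tcp_pos: [0.4941, 0.0523, 0.0234]
orientation: [180.0, -0.0, 9.8]
force: [0.4, 0.4, -0.5]
opening: 0.0001
finger_force: 0.0
```

Call:
play_rows(plan=[0,2,0.35,0,0,0,2,0.35,0,0,0,2,0.35,0,0,0,2,0.35,0,0,0,2,0.35,0,0,0,1,0.17,0,0,0,1,0.17,0,0,0,1,0.17,0,0])

```text
t: 4.8
tcp_pos: [0.5069, 0.0546, 0.0232]
orientation: [-180.0, 0.0, 9.8]
force: [-1.1, -0.9, -0.4]
opening: -0.0001
finger_force: 0.6
```

Call:
play_rows(plan=[0,1,0.17,0,0,0,1,0.17,0,0,0,1,0.17,0,0,0,1,0.17,0,0,0,1,0.17,0,0,0,1,0.17,0,0,0,1,0.17,0,0,0,1,0.17,0,0])

```text
t: 5.8
tcp_pos: [0.5149, 0.0559, 0.0233]
orientation: [180.0, 0.0, 9.8]
force: [-1.6, 0.5, -0.4]
opening: -0.0
finger_force: 0.8
```

Call:
play_rows(plan=[0,1,0.17,0,0,0,1,0.17,0,0,0,1,0.17,0,0,0,1,0.17,0,0,0,0.5,0.09,0,0,0,0.5,0.09,0,0,0,0.5,0.09,0,0,0,0.5,0.09,0,0])

```text
t: 6.8
tcp_pos: [0.5209, 0.057, 0.0233]
orientation: [-180.0, -0.0, 9.8]
force: [-2.2, 0.8, -0.3]
opening: 0.0004
finger_force: 1.4
```

Call:
play_rows(plan=[0,0.5,0.09,0,0,0,0.5,0.09,0,0,0,0.5,0.09,0,0,0,0.5,0.09,0,0,0,0.5,0.09,0,0,0,0.5,0.09,0,0,0,0.5,0.09,0,0,0,0.5,0.09,0,0])

```text
t: 7.8
tcp_pos: [0.521, 0.0565, 0.0228]
orientation: [180.0, 0.4, 9.8]
force: [-15.1, 0.8, 10.3]
opening: 0.0004
finger_force: 7.5
```

Call:
play_rows(plan=[0,0.5,0.09,0,0,0,0,0,0,0,0,-5,-0.9,0,0,0,-10,-1.7,0,0,0,0,0,40,0,85,0,0,50,0,85,0,0,50,0,85,0,0,20,0])

```text
t: 8.8
tcp_pos: [0.5119, 0.0557, 0.1869]
orientation: [-179.9, -0.4, 9.8]
force: [0.4, -0.5, -1.6]
opening: 0.0542
finger_force: 0.0
```

```bash
python3 - <<'E'
from h import *
a,_=arm.get_image("top"); s,_=arm.get_image("side"); st=arm.get_state(); print(st["tcp_pos"],st["force"])
A=cv2.resize(a[140:235,235:330,::-1],(440,440),interpolation=cv2.INTER_CUBIC); b=cv2.resize(s[190:280,210:320,::-1],(360,295),interpolation=cv2.INTER_CUBIC)
o=np.zeros((440,800,3),np.uint8);o[:,:440]=A;o[:295,440:]=b;cv2.imwrite("pics/home.png",o)
E
```

```text
[0.51200445 0.05583711 0.18639845] [0.24244309 0.07284667 0.37042123]
```

View pics/home.png

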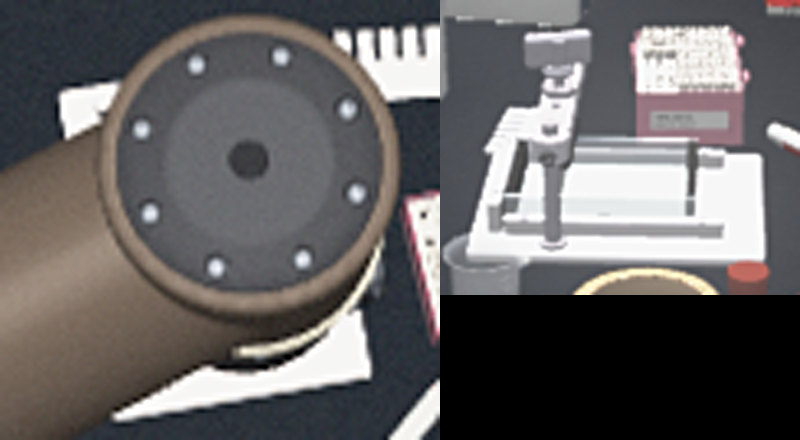

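The side crop shows the far dam against the end stop at (500,170), so the tray is home. Next I go to the wing with the fingers at 40 mm.

Call:
play_rows(plan=[40,30,5,0,0.06,40,30,5,0,0.06,40,30,5,0,0.06,40,22.3,4.3,0,0.06,40,0,0,0,0,40,0,0,-26,0,40,0,0,-25,0,40,0,0,-25,0])

```text
t: 9.9
tcp_pos: [0.6217, 0.0743, 0.1061]
orientation: [-180.0, 0.0, 23.5]
force: [0.3, 0.9, -0.3]
opening: 0.0402
finger_force: 0.0
```

```bash
python3 - <<'E'
from h import *
s,_=arm.get_image("side"); st=arm.get_state(); print(st["tcp_pos"],st["orientation"],st["force"],st["wrist_torque"],st["joints"],st["opening"])
cv2.imwrite("pics/wing.png",cv2.resize(s[160:280,180:320,::-1],(700,600),interpolation=cv2.INTER_CUBIC))
E
```

```text
[0.61971243 0.07381246 0.10243215] [-179.93542507    0.30120631   23.46548606] [-2.40914823 -0.79342403 -3.41311666] [-0.10069166  0.3270167  -0.03502922] [ 2.46460282e+01  2.21409119e+01 -1.50254255e+01 -8.84547128e-02
 -5.31335073e+01  8.88725420e+01] 0.04012514123813265
```

View pics/wing.png

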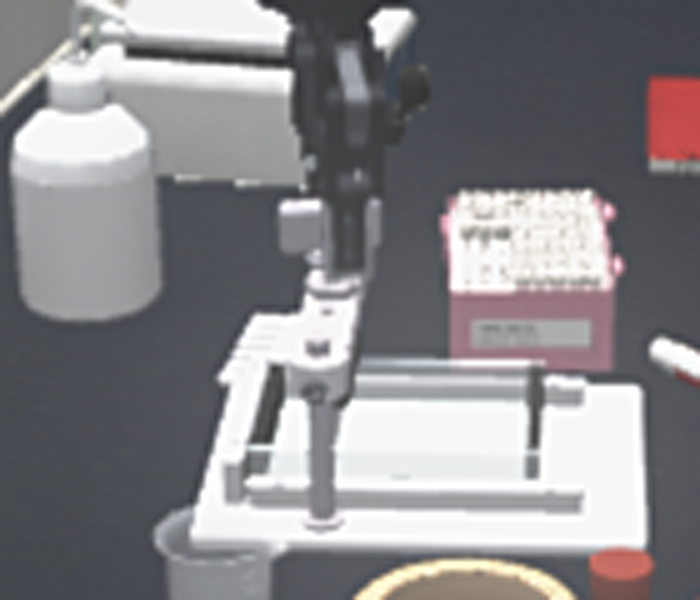

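Call:
play_rows(plan=[40,0,0,0,0,40,0,0,0,0,40,0,0,0,0,40,0,0,0,0,40,0,0,0,0,40,0,0,0,0,40,0,0,0,0,40,0,0,0,0])

```text
t: 10.95
tcp_pos: [0.6227, 0.0745, 0.1072]
orientation: [180.0, 0.0, 23.6]
force: [-0.8, -0.0, -0.7]
opening: 0.04
finger_force: 0.0
```

Call:
play_rows(plan=[40,1.6,0.6,2,0,40,0,0,0,0,0,0,0,0,0,0,0,0,0,0,0,0,0,0,0,0,0,0,0,0,0,0,0,0,0,0,0,0,0,0], grip_force=40)

```text
t: 11.95
tcp_pos: [0.6237, 0.0766, 0.1096]
orientation: [-179.9, -0.0, 23.6]
force: [-4.2, 7.7, 5.2]
opening: 0.019
finger_force: 39.0
```

```bash
cat > s.py <<'E'
from plant import arm
s=arm.get_state()
for k in("t","tcp_pos","orientation","force","wrist_torque","opening","finger_force"): print(k,s[k] if isinstance(s[k],float) else s[k].round(4))
E
python3 s.py
```

```text
t 11.95
tcp_pos [0.6237 0.0766 0.1096]
orientation [-1.79899e+02 -2.86000e-02  2.35820e+01]
force [-4.1945  7.7021  5.1798]
wrist_torque [2.7886 1.8609 0.0802]
opening 0.019009741384248803
finger_force 38.95293785026297
```

Call:
play_rows(plan=[0,0,0,0,0,0,0,0,0,0,0,0,0,0,0,0,0,0,0,0,0,0,0,0,0,0,0,0,0,0,0,0,0,0,0,0,0,0,0,0])

```text
t: 12.95
tcp_pos: [0.6238, 0.0766, 0.1096]
orientation: [-179.9, -0.0, 23.6]
force: [-6.2, 7.2, 4.6]
opening: 0.0185
finger_force: 39.0
```

```bash
python3 s.py; python3 - <<'E'
from h import *
s,_=arm.get_image("side")
cv2.imwrite("pics/wing2.png",cv2.resize(s[180:240,215:285,::-1],(700,600),interpolation=cv2.INTER_CUBIC))
E
```

```text
t 12.95
tcp_pos [0.6238 0.0766 0.1096]
orientation [-1.798982e+02 -3.440000e-02  2.358050e+01]
force [-6.2065  7.1577  4.5766]
wrist_torque [2.7278 1.9075 0.0713]
opening 0.018506616596439252
finger_force 38.951862804824486
```

View pics/wing2.png

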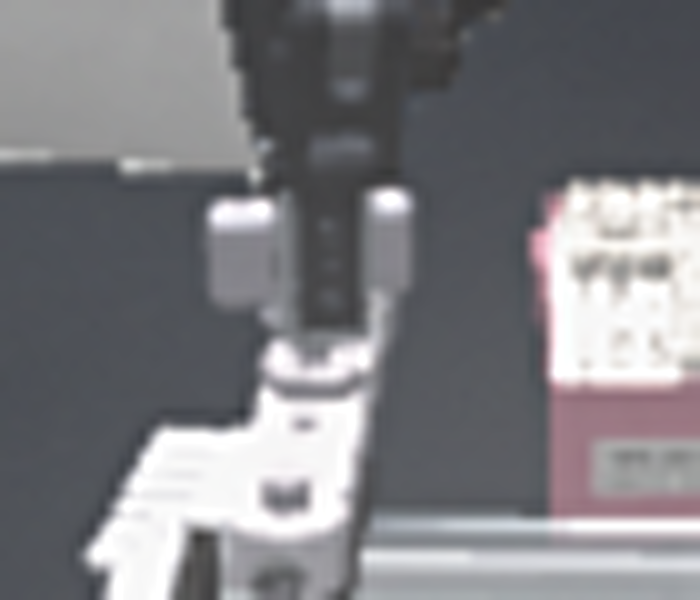

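The crop shows the finger tips (row 330) reaching below the wing (bottom row 300), onto the wider hub. I'll open, rise, re-centre and grip again.

Call:
play_rows(plan=[30,0,0,0,0,30,0,0,0,0,30,-0.6,1.7,8,0,30,0,0,0,0,0,0,0,0,0,0,0,0,0,0,0,0,0,0,0,0,0,0,0,0])

```text
t: 14.0
tcp_pos: [0.6238, 0.0769, 0.1177]
orientation: [180.0, -0.0, 23.6]
force: [-1.7, 1.3, 6.4]
opening: 0.0144
finger_force: 39.0
```

```bash
python3 s.py
```

```text
t 14.0
tcp_pos [0.6238 0.0769 0.1177]
orientation [ 1.799963e+02 -2.310000e-02  2.356910e+01]
force [-1.7335  1.3155  6.4418]
wrist_torque [0.3853 0.7741 0.0167]
opening 0.014363034578544221
finger_force 39.007004499435425
```

Call:
play_rows(plan=[0,0,0,0,0,0,0,0,0,0,0,0,0,0,0,0,0,0,0,0,0,0,0,0,0,0,0,0,0,0,0,0,0,0,0,0,0,0,0,0])

```text
t: 15.0
tcp_pos: [0.6238, 0.0769, 0.1176]
orientation: [180.0, -0.0, 23.6]
force: [-1.7, 0.9, 5.9]
opening: 0.0143
finger_force: 39.0
```

```bash
python3 s.py
```

```text
t 15.0
tcp_pos [0.6238 0.0769 0.1176]
orientation [ 1.799958e+02 -2.020000e-02  2.356840e+01]
force [-1.6867  0.8604  5.8901]
wrist_torque [0.4515 0.6565 0.0009]
opening 0.014326564882188246
finger_force 39.00746762752533
```

Call:
play_rows(plan=[0,0,0,0,-0.02,0,0,0,0,-0.02,0,0,0,0,-0.02,0,0,0,0,-0.02,0,0,0,0,-0.02,0,0,0,0,-0.02,0,0,0,0,-0.02,0,0,0,0,-0.02])

```text
t: 16.0
tcp_pos: [0.6237, 0.0771, 0.1177]
orientation: [-180.0, -0.0, 14.4]
force: [-3.3, 2.5, 6.2]
opening: 0.0144
finger_force: 39.0
```

```bash
python3 s.py
```

```text
t 16.0
tcp_pos [0.6237 0.0771 0.1177]
orientation [-1.799899e+02 -2.430000e-02  1.437020e+01]
force [-3.3071  2.5465  6.2021]
wrist_torque [0.7321 0.8749 0.0654]
opening 0.014370143259419522
finger_force 39.02771472930908
```

Call:
play_rows(plan=[0,0,0,0,-0.025,0,0,0,0,-0.025,0,0,0,0,-0.025,0,0,0,0,-0.025,0,0,0,0,-0.025,0,0,0,0,-0.025,0,0,0,0,-0.025,0,0,0,0,-0.025])

```text
t: 17.0
tcp_pos: [0.6237, 0.0773, 0.1177]
orientation: [-180.0, -0.0, 2.9]
force: [-3.0, 2.4, 5.1]
opening: 0.0143
finger_force: 39.1
```

```bash
python3 s.py;  python3 - <<'E'
from h import *
s,_=arm.get_image("side")
cv2.imwrite("pics/wing3.png",cv2.resize(s[180:240,215:285,::-1],(700,600),interpolation=cv2.INTER_CUBIC))
E
```

```text
t 17.0
tcp_pos [0.6237 0.0773 0.1177]
orientation [-1.799717e+02 -2.090000e-02  2.905000e+00]
force [-2.9883  2.4008  5.0997]
wrist_torque [1.1422 1.0384 0.0192]
opening 0.014284492590530594
finger_force 39.0552681684494
```

View pics/wing3.png

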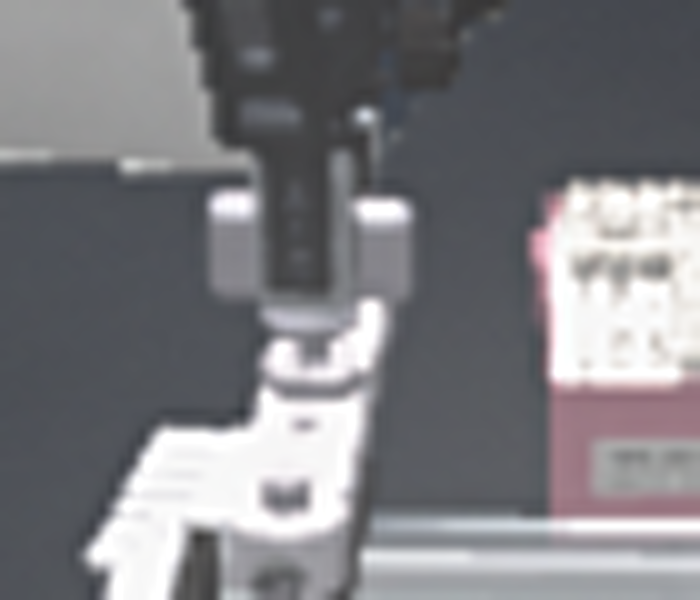

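The crop shows the wing turned along with the fingers, with its right end now nearer and the hub clear below. I continue clockwise.

Call:
play_rows(plan=[0,0,0,0,-0.03,0,0,0,0,-0.03,0,0,0,0,-0.03,0,0,0,0,-0.03,0,0,0,0,-0.03,0,0,0,0,-0.03,0,0,0,0,-0.03,0,0,0,0,-0.03])

```text
t: 18.05
tcp_pos: [0.6237, 0.0776, 0.1177]
orientation: [-179.9, -0.0, -10.9]
force: [-3.0, 4.3, 6.7]
opening: 0.0145
finger_force: 39.1
```

```bash
python3 s.py
```

```text
t 18.05
tcp_pos [0.6237 0.0776 0.1177]
orientation [-1.799425e+02 -1.860000e-02 -1.085050e+01]
force [-3.0176  4.2583  6.6698]
wrist_torque [1.5748 1.1324 0.0717]
opening 0.014522174236108848
finger_force 39.06298756599426
```

Call:
play_rows(plan=[0,0,0,0,-0.02,0,0,0,0,-0.02,0,0,0,0,-0.02,0,0,0,0,-0.02,0,0,0,0,-0.02,0,0,0,0,-0.02,0,0,0,0,-0.02,0,0,0,0,-0.02])

```text
t: 19.05
tcp_pos: [0.6238, 0.0778, 0.1177]
orientation: [-179.9, -0.0, -20.0]
force: [-3.3, 5.8, 6.7]
opening: 0.0142
finger_force: 39.1
```

```bash
python3 s.py
```

```text
t 19.05
tcp_pos [0.6238 0.0778 0.1177]
orientation [-1.799234e+02 -1.490000e-02 -1.999520e+01]
force [-3.2803  5.8092  6.6666]
wrist_torque [1.794 1.126 0.095]
opening 0.014164536912251849
finger_force 39.05481219291687
```

Call:
play_rows(plan=[0,-0.5,1.2,0,-0.02,0,0,0,0,-0.02,0,0,0,0,-0.02,0,0,0,0,-0.02,0,0,0,0,-0.02,0,0,0,0,-0.02,0,0,0,0,-0.02,0,0,0,0,-0.02])

```text
t: 20.05
tcp_pos: [0.6238, 0.0781, 0.1177]
orientation: [-180.0, -0.1, -29.2]
force: [1.1, 1.1, 5.1]
opening: 0.0143
finger_force: 39.1
```

```bash
python3 s.py
```

```text
t 20.05
tcp_pos [0.6238 0.0781 0.1177]
orientation [-1.799507e+02 -5.330000e-02 -2.921510e+01]
force [1.0563 1.0503 5.0737]
wrist_torque [ 0.2051 -0.3251  0.0456]
opening 0.01428507782607229
finger_force 39.10595118999481
```

Call:
play_rows(plan=[0,0,0,0,-0.02,0,0,0,0,-0.02,0,0,0,0,-0.02,0,0,0,0,-0.02,0,0,0,0,-0.02,0,0,0,0,-0.02,0,0,0,0,-0.02,0,0,0,0,-0.02])

```text
t: 21.05
tcp_pos: [0.6239, 0.0783, 0.1177]
orientation: [-179.9, -0.0, -38.4]
force: [1.7, 1.3, 5.2]
opening: 0.0145
finger_force: 39.1
```

```bash
python3 s.py
```

```text
t 21.05
tcp_pos [0.6239 0.0783 0.1177]
orientation [-1.799285e+02 -4.760000e-02 -3.838210e+01]
force [1.69   1.2546 5.1845]
wrist_torque [ 0.4568 -0.6529  0.0278]
opening 0.014513331864947448
finger_force 39.13334369659424
```

Call:
play_rows(plan=[0,0,0,0,-0.02,0,0,0,0,-0.02,0,0,0,0,-0.02,0,0,0,0,-0.02,0,0,0,0,-0.02,0,0,0,0,-0.02,0,0,0,0,-0.02,0,0,0,0,-0.02])

```text
t: 22.05
tcp_pos: [0.6239, 0.0784, 0.1177]
orientation: [-179.9, -0.0, -47.5]
force: [4.5, 2.9, 4.2]
opening: 0.0145
finger_force: 39.2
```

```bash
python3 s.py
```

```text
t 22.05
tcp_pos [0.6239 0.0784 0.1177]
orientation [-1.799087e+02 -3.640000e-02 -4.754940e+01]
force [4.469 2.938 4.153]
wrist_torque [ 0.9004 -1.5376  0.0275]
opening 0.01452614836644777
finger_force 39.179365038871765
```

Call:
play_rows(plan=[0,0,0,0,-0.02,0,0,0,0,-0.02,0,0,0,0,-0.02,0,0,0,0,-0.02,0,0,0,0,-0.02,0,0,0,0,-0.02,0,0,0,0,-0.02,0,0,0,0,-0.02])

```text
t: 23.05
tcp_pos: [0.6241, 0.0785, 0.1177]
orientation: [-179.9, -0.0, -56.7]
force: [4.4, 3.4, 4.7]
opening: 0.0143
finger_force: 39.2
```

```bash
python3 s.py
```

```text
t 23.05
tcp_pos [0.6241 0.0785 0.1177]
orientation [-1.798847e+02 -2.580000e-02 -5.671030e+01]
force [4.4104 3.3595 4.7132]
wrist_torque [ 1.1104 -1.822   0.0483]
opening 0.014305260397197034
finger_force 39.15274143218994
```

Re-centre slightly (+0.9, +0.6) and go on.

Call:
play_rows(plan=[0,0.9,0.6,0,-0.02,0,0,0,0,-0.02,0,0,0,0,-0.02,0,0,0,0,-0.02,0,0,0,0,-0.02,0,0,0,0,-0.02,0,0,0,0,-0.02,0,0,0,0,-0.02])

```text
t: 24.05
tcp_pos: [0.6243, 0.0786, 0.1176]
orientation: [-180.0, -0.0, -65.9]
force: [2.1, 2.0, 6.5]
opening: 0.0143
finger_force: 39.3
```

```bash
python3 s.py
```

```text
t 24.05
tcp_pos [0.6243 0.0786 0.1176]
orientation [-1.799665e+02 -1.000000e-02 -6.588910e+01]
force [2.0942 1.9807 6.4582]
wrist_torque [ 0.6668 -1.0821  0.0863]
opening 0.014328531925155189
finger_force 39.28852558135986
```

Call:
play_rows(plan=[0,0,0,0,-0.02,0,0,0,0,-0.02,0,0,0,0,-0.02,0,0,0,0,-0.02,0,0,0,0,-0.02,0,0,0,0,-0.02,0,0,0,0,-0.02,0,0,0,0,-0.02])

```text
t: 25.05
tcp_pos: [0.6246, 0.0787, 0.1177]
orientation: [-179.9, -0.0, -75.1]
force: [4.0, 1.5, 5.6]
opening: 0.0144
finger_force: 39.3
```

```bash
python3 s.py
```

```text
t 25.05
tcp_pos [0.6246 0.0787 0.1177]
orientation [-1.799406e+02 -3.300000e-03 -7.505320e+01]
force [4.0315 1.4632 5.5931]
wrist_torque [ 0.6331 -1.3332  0.078 ]
opening 0.014353338157013422
finger_force 39.267311096191406
```

Call:
play_rows(plan=[0,0.6,0.2,0,-0.02,0,0,0,0,-0.02,0,0,0,0,-0.02,0,0,0,0,-0.02,0,0,0,0,-0.02,0,0,0,0,-0.02,0,0,0,0,-0.02,0,0,0,0,-0.02])

```text
t: 26.05
tcp_pos: [0.6248, 0.0787, 0.1176]
orientation: [-180.0, -0.0, -84.2]
force: [2.3, 1.2, 6.7]
opening: 0.0144
finger_force: 39.3
```

```bash
python3 s.py
```

```text
t 26.05
tcp_pos [0.6248 0.0787 0.1176]
orientation [-1.799817e+02 -3.600000e-03 -8.422820e+01]
force [2.2695 1.1858 6.7222]
wrist_torque [ 0.6535 -0.8177  0.0121]
opening 0.014358598033113908
finger_force 39.34686899185181
```

Call:
play_rows(plan=[0,0,0,0,-0.02,0,0,0,0,-0.02,0,0,0,0,-0.02,0,0,0,0,-0.02,0,0,0,0,-0.02,0,0,0,0,-0.02,0,0,0,0,-0.02,0,0,0,0,-0.02])

```text
t: 27.05
tcp_pos: [0.625, 0.0787, 0.1176]
orientation: [-180.0, 0.0, -93.4]
force: [3.2, 2.4, 6.3]
opening: 0.0141
finger_force: 39.3
```

```bash
python3 s.py
```

```text
t 27.05
tcp_pos [0.625  0.0787 0.1176]
orientation [-1.799647e+02  2.500000e-03 -9.339270e+01]
force [3.2024 2.3699 6.2723]
wrist_torque [ 0.5723 -1.1377  0.0072]
opening 0.014091301585394771
finger_force 39.29457485675812
```

Call:
play_rows(plan=[0,0.5,0.2,0,-0.02,0,0,0,0,-0.02,0,0,0,0,-0.02,0,0,0,0,-0.02,0,0,0,0,-0.02,0,0,0,0,-0.02,0,0,0,0,-0.02,0,0,0,0,-0.02])

```text
t: 28.05
tcp_pos: [0.6252, 0.0787, 0.1176]
orientation: [-180.0, -0.0, -102.6]
force: [2.2, 1.3, 6.2]
opening: 0.0144
finger_force: 39.4
```

```bash
python3 s.py
```

```text
t 28.05
tcp_pos [0.6252 0.0787 0.1176]
orientation [-1.799872e+02 -1.260000e-02 -1.025631e+02]
force [2.1787 1.3176 6.2416]
wrist_torque [ 0.3402 -0.8578  0.0597]
opening 0.014416592965278342
finger_force 39.37050461769104
```

Call:
play_rows(plan=[0,0,0,0,-0.02,0,0,0,0,-0.02,0,0,0,0,-0.02,0,0,0,0,-0.02,0,0,0,0,-0.02,0,0,0,0,-0.02,0,0,0,0,-0.02,0,0,0,0,-0.02])

```text
t: 29.05
tcp_pos: [0.6254, 0.0787, 0.1176]
orientation: [-180.0, -0.0, -111.7]
force: [3.4, -0.7, 6.2]
opening: 0.0143
finger_force: 39.3
```

```bash
python3 s.py
```

```text
t 29.05
tcp_pos [0.6254 0.0787 0.1176]
orientation [-1.799704e+02 -7.900000e-03 -1.117314e+02]
force [ 3.3659 -0.6846  6.1954]
wrist_torque [ 1.3440e-01 -1.1397e+00 -3.0000e-04]
opening 0.014266601991038755
finger_force 39.313042759895325
```

Call:
play_rows(plan=[0,0.5,0,0,-0.02,0,0,0,0,-0.02,0,0,0,0,-0.02,0,0,0,0,-0.02,0,0,0,0,-0.02,0,0,0,0,-0.02,0,0,0,0,-0.02,0,0,0,0,-0.02])

```text
t: 30.05
tcp_pos: [0.6256, 0.0786, 0.1176]
orientation: [-180.0, -0.0, -120.9]
force: [1.5, 0.6, 8.3]
opening: 0.0143
finger_force: 39.4
```

```bash
python3 s.py
```

```text
t 30.05
tcp_pos [0.6256 0.0786 0.1176]
orientation [-1.799876e+02 -2.480000e-02 -1.209004e+02]
force [1.5479 0.6042 8.2915]
wrist_torque [ 0.1098 -0.7863  0.0735]
opening 0.014348149675644406
finger_force 39.397446513175964
```

Call:
play_rows(plan=[0,0,0,0,-0.02,0,0,0,0,-0.02,0,0,0,0,-0.02,0,0,0,0,-0.02,0,0,0,0,-0.02,0,0,0,0,-0.02,0,0,0,0,-0.02,0,0,0,0,-0.02])

```text
t: 31.05
tcp_pos: [0.6262, 0.079, 0.1176]
orientation: [-180.0, 0.0, -130.0]
force: [5.0, 0.7, 5.0]
opening: 0.0142
finger_force: 39.4
```

```bash
python3 s.py
```

```text
t 31.05
tcp_pos [0.6262 0.079  0.1176]
orientation [-1.799518e+02  3.890000e-02 -1.300456e+02]
force [4.9757 0.7252 4.975 ]
wrist_torque [ 0.3835 -1.5638  0.2496]
opening 0.014206933302027762
finger_force 39.40495312213898
```

Torque rises at −130°. One gentle step further to confirm the seat.

Call:
play_rows(plan=[0,0,0,0,-0.01,0,0,0,0,-0.01,0,0,0,0,0,0,0,0,0,0,0,0,0,0,0,0,0,0,0,0,0,0,0,0,0,0,0,0,0,0])

```text
t: 32.05
tcp_pos: [0.6262, 0.0789, 0.1176]
orientation: [-179.9, 0.0, -131.1]
force: [4.5, 1.2, 5.0]
opening: 0.0141
finger_force: 39.7
```

```bash
python3 s.py
```

```text
t 32.05
tcp_pos [0.6262 0.0789 0.1176]
orientation [-1.799478e+02  3.700000e-02 -1.311361e+02]
force [4.5184 1.2127 4.977 ]
wrist_torque [ 0.4103 -1.5906  0.3646]
opening 0.014053800085370978
finger_force 39.67091962520499
```

Call:
play_rows(plan=[0,0,0,0,0.01,0,0,0,0,0.01,0,0,0,0,0.01,0,0,0,0,0.01,0,0,0,0,0,0,0,0,0,0,0,0,0,0,0,0,0,0,0,0])

```text
t: 33.05
tcp_pos: [0.6262, 0.079, 0.1176]
orientation: [-180.0, 0.0, -128.9]
force: [4.2, 0.8, 5.0]
opening: 0.0138
finger_force: 39.4
```

```bash
python3 s.py
```

```text
t 33.05
tcp_pos [0.6262 0.079  0.1176]
orientation [-1.799551e+02  4.120000e-02 -1.288767e+02]
force [4.2432 0.8431 4.9632]
wrist_torque [ 0.4807 -1.4616  0.0336]
opening 0.013820358916775568
finger_force 39.427428245544434
```

Call:
play_rows(plan=[0,0,0,0,0.05,0,0,0,0,0.05,0,0,0,0,0.05,0,0,0,0,0.05,0,-0.2,0,0,0.05,0,-0.2,-0.1,0,0.05,0,-0.2,-0.1,0,0.05,0,-0.2,-0.1,0,0.05])

```text
t: 34.05
tcp_pos: [0.6255, 0.0793, 0.1176]
orientation: [-179.9, 0.1, -105.9]
force: [4.4, 4.0, 4.9]
opening: 0.0144
finger_force: 39.4
```

```bash
python3 s.py
```

```text
t 34.05
tcp_pos [0.6255 0.0793 0.1176]
orientation [-1.799391e+02  7.400000e-02 -1.058722e+02]
force [4.3748 4.0168 4.8905]
wrist_torque [ 1.4975 -1.3728 -0.0655]
opening 0.014369979490979517
finger_force 39.41853225231171
```

Call:
play_rows(plan=[0,0,0,0,0.05,0,0,0,0,0.05,0,0,0,0,0.05,0,0,0,0,0.05,0,-0.2,0,0,0.05,0,-0.1,-0.1,0,0.05,0,-0.1,0,0,0.05,0,-0.1,-0.1,0,0.05])

```text
t: 35.05
tcp_pos: [0.6247, 0.0793, 0.1176]
orientation: [-179.9, 0.1, -83.0]
force: [2.3, 5.4, 6.4]
opening: 0.014
finger_force: 39.5
```

```bash
python3 s.py
```

```text
t 35.05
tcp_pos [0.6247 0.0793 0.1176]
orientation [-1.799344e+02  6.110000e-02 -8.295540e+01]
force [2.2883 5.3646 6.3991]
wrist_torque [ 1.9879 -0.8271 -0.041 ]
opening 0.01398046338978838
finger_force 39.50498700141907
```

Now at −82.96°; about 44.6° (0.778 rad) remain. Shift y +0.8 to relieve the side force.

Call:
play_rows(plan=[0,0,0.8,0,0.05,0,0,0,0,0.05,0,0,0,0,0.05,0,0,0,0,0.05,0,0,0,0,0.05,0,0,0,0,0.05,0,0,0,0,0.05,0,0,0,0,0.05])

```text
t: 36.05
tcp_pos: [0.624, 0.0792, 0.1176]
orientation: [180.0, 0.0, -60.0]
force: [0.5, 1.6, 8.2]
opening: 0.0143
finger_force: 39.7
```

```bash
python3 s.py
```

```text
t 36.05
tcp_pos [0.624  0.0792 0.1176]
orientation [ 1.79970e+02  1.12000e-02 -6.00498e+01]
force [0.5205 1.5516 8.2434]
wrist_torque [ 0.7532 -0.163  -0.0939]
opening 0.014268298500974604
finger_force 39.696446657180786
```

Call:
play_rows(plan=[0,0,0,0,0.05,0,0,0,0,0.05,0,0,0,0,0.05,0,0,0,0,0.05,0,0,0,0,0.05,0,0,0,0,0.05,0,0,0,0,0.05,0,0,0,0,0.03])

```text
t: 37.05
tcp_pos: [0.6234, 0.0787, 0.1176]
orientation: [179.9, 0.0, -38.3]
force: [-0.7, 1.1, 10.1]
opening: 0.0141
finger_force: 39.8
```

Call:
play_rows(plan=[0,0,0,0,0,0,0,0,0,0,0,0,0,0,0,0,0,0,0,0,0,0,0,0,0,0,0,0,0,0,0,0,0,0,0,0,0,0,0,0])

```text
t: 38.05
tcp_pos: [0.6234, 0.0787, 0.1176]
orientation: [179.9, 0.0, -38.4]
force: [-0.4, 0.7, 9.7]
opening: 0.0141
finger_force: 39.8
```

```bash
python3 s.py; python3 - <<'E'
from h import *
s,_=arm.get_image("side")
cv2.imwrite("pics/end.png",cv2.resize(s[180:285,215:320,::-1],(600,600),interpolation=cv2.INTER_CUBIC))
E
```

```text
t 38.05
tcp_pos [0.6234 0.0787 0.1176]
orientation [ 1.79906e+02  4.67000e-02 -3.83715e+01]
force [-0.3723  0.7436  9.7243]
wrist_torque [0.2462 0.4411 0.0423]
opening 0.014134993854873398
finger_force 39.83519375324249
```

View pics/end.png

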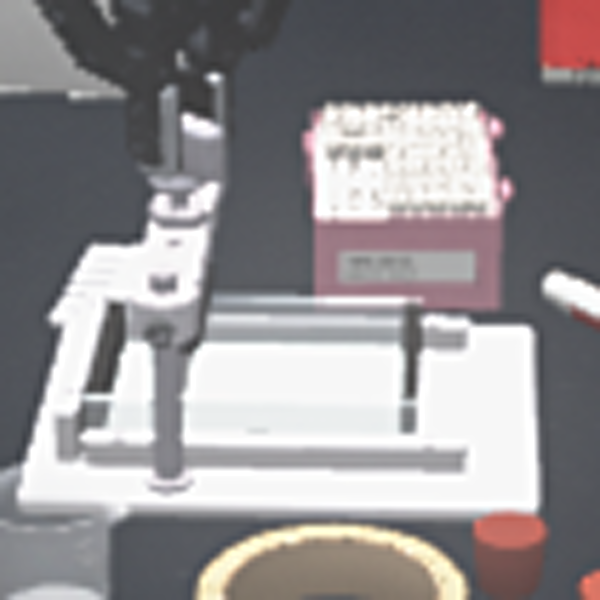

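The picture shows the wing held between the fingers at (195,130) and the tray still against the end stop at (105,350). Handing in.

```bash
python3 -c "
from plant import arm
print(arm.close_job())"
```

```text
the job is handed in; nothing more can be done
None
```

The tray is home against its end stop; I felt the comb seat after about 2.65 rad clockwise, backed the thumbscrew off a quarter turn, and handed the job in with the gripper still holding it at that angle.

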